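Refit the candy dispenser's knob and serve two candies

ROBOT

A 6-joint arm with a two-finger parallel gripper is mounted at the origin on the work surface. World frame = base frame: x ahead of the robot, y to its left, z up, the work surface at z = 0. Lengths are in m, angles in rad, forces in N, time in s.
With the tool pointing down it reaches from about 0.35 to 0.775 m from the base axis. Payload 7.3 kg.
Tool frame: the origin (TCP) lies between the finger pads; the fingertips stand 8 mm ahead of it and the grasp point (between the pads) lies 11 mm behind it (robot.nose_length is the distance from the TCP to the fingertips, in m); z points along the fingers, y is the line along which they close (so a half turn about z gives the same grasp; the last joint's range is limited). The gripper opens to 92 mm and grips with 3 to 60 N. Pads are 19 mm wide; open, the fingers measure 130 mm over their backs; the gripper's body (75 mm by 190 mm) begins 47 mm behind the grasp point.
Start: joints at [0.988, 0.342, 1.524, -0, 1.275, -0.146], TCP at [0.222, 0.476, 0.235] pointing down, gripper open.
Joint ranges: [-2.53, 2.53], [-0.77, 2.02], [0.04, 2.7], [-1, 4.14], [0.28, 2.66], [-3.11, 3.11]. Speed limits (rad/s): [2.57, 2.57, 3.14, 3.14, 3.14, 3.14].

INTERFACE

Orientations are given as [roll, pitch, yaw] about the fixed x, y, z axes, in that order (R = Rz(yaw) Ry(pitch) Rx(roll)).
In Python, from cell import robot gives the robot as it stands. The module is installed in compiled form; this text tells all that it offers.
- The arm moves only by the shell command python3 -m jog 'ROWS' [FORCE]. ROWS is JSON, a list that holds one entry, the list of rows, each a list of 5 numbers: the gripper's target within -1 to 1 (fully open at 1, half-way at 0, shut at -1), then the shift along the tool's x, y, z in m, then the turn about the tool's z in rad. A call has 1 to 5 rows; each row is the pose to reach, as a shift and turn from the pose commanded when the call began, along the tool's axes at that moment; what a row does not reach only later rows make up. A row lasts 1/12 s, in which the tool goes at most 41.7 mm and 7.16 degrees, less where a joint would pass 70% of its speed; a pose out of reach is approached as far as the arm can. A call with a gripper value outside its range is refused whole. The fingers move at their own pace and stop on an object; FORCE is the grip in N (left out, the last holds). Time passes only in rows, so rows that repeat a pose let the fingers close. It gives the time, the measured TCP pose, the force, the opening and the grip force at its end, in the units of the state.
- robot.observe(): the state, without advancing time (a new reading comes with each control period).
- robot.read_camera(name): name is "scene" or "top" or "wrist"; returns the picture (384x512x3 uint8, red, green, blue); there is no depth.
- robot.camera_model(name): a dict with "camera_matrix" (3x3 intrinsics, pixels), "position" and "attitude" of the camera in the world; the wrist camera has in their place "mount" (4x4, takes a point from camera to tool coordinates, whose origin is the TCP and whose axes are the flange's). Camera axes: x right, y down, z forward; pixel columns grow to the right and rows downward; lengths in m; the calibration is good to about 2 mm. A picture is of the moment at which its call begins: read the wrist's pose just before it. camera_model takes no time and is no camera call.
- robot.hand_in(): hands the job in; it is judged then, once.
The state is a dict: "time": time; "qpos": joint angles; "qvel": joint speeds; "joint_efforts": joint torques, N m; "tool_pos": TCP position; "tool_rot": TCP orientation; "contact_force": force on the tool from outside, world axes, zero at the start; "torque": the same for the moment, N m; "opening": finger opening in m; "grip_force": force on a finger pad.
Only numpy, scipy, OpenCV 4.12 (cv2) and the standard library are available. Lean on these libraries where they do the work, as an engineer would, in place of code of your own. Each camera call takes 0.05 s, during which the arm holds its last target. There are 200 camera calls.

TASK

The knob has come off the candy dispenser on the desk. Put it back on the bare D-shaft with its pointer on the side of the shaft's flat, push it down until it snaps fully home, then turn it clockwise two clicks so that exactly two candies drop into the bowl; leave the knob on and let go. Do not move the bowl, mug, stapler or pen cup.

Things in the scene. Friction and masses are not known exactly. Their poses are not given: they have to be found in the camera images.
- knob: Loose white dispenser knob standing on its open underside. Round base 44 mm across, 22 mm high; on it a grip fin 44 mm long (along x), 15 mm wide (along y), at 22 to 44 mm height. Red pointer line on the fin's top from the middle to its +x end. 60 g. Origin: on the axis, at the underside; z up.
- knob_bore (a point): Centre of the mouth of the D-shaped blind bore in the knob's underside (same point and axes as knob): 20 mm deep, radius 8.8 mm, its flat 2.3 mm from the axis on the pointer (+x) side.
- shaft_seat (a point): Centre of the round shoulder (28 mm across) at the foot of the dispenser's bare upright brass D-shaft, 112 mm above the desk; turns with the shaft, z up. The shaft's flat is on its +x side (facing the bowl at the start). The knob is home with its underside on this shoulder and its pointer on the side of the flat. Play about 0.8 mm all round, 0.1 to 0.2 rad either way.
- shaft_tip (a point): Top of the D-shaft, 18 mm above the shoulder, same axes as shaft_seat. Shaft 16 mm in diameter, flat 1.5 mm from the axis on the +x side, top 2.5 mm tapered. Two spring balls in the shaft resist the knob from about 10 mm above home; they give way at about 5 N and snap it down over the last 3 mm.
- rotor (a joint): Angle of the D-shaft and the six-pocket wheel on it, rad: 0 at the start, grows clockwise seen from above. It rests in a detent (click) every 1.047 rad (60 degrees) and, let go, pulls itself into the nearest one; turning takes about 0.05 N m. A stop prevents turning anticlockwise from the start.
- dispenser: Candy dispenser, fixed: black base plate 230 x 130 x 8 mm (x from -105 to 125 mm), steel column at its -x end, clear round drum 122 mm across, its flat clear lid's top 107 mm above the desk; its clear wall is the rim of a six-pocket white wheel and turns with it. Origin: on the desk, on the axis of drum and shaft; +x towards the bowl.
- drop_hole (a point): Centre of the 32 mm hole in the drum's floor, 42 mm from the axis towards the bowl, through which a candy drops when its pocket comes over it. That pocket is empty at the start.
- bowl: White ceramic bowl, 120 mm across, 40 mm high, standing on the dispenser's base plate with its middle about 60 mm from the drum's axis, under the drop hole. Origin: centre of its underside.
- bowl_in (a point): Centre of the bowl's inner floor.
- mug: Blue mug, 80 mm across, 85 mm high; origin at the centre of its underside. Bystander.
- stapler: Red and black stapler lying along its own y, 140 x 40 x 31 mm; origin at the centre of its underside. Bystander.
- pen_cup: Dark steel pen cup with pens, 72 mm across, 95 mm high (pens to about 140 mm); origin at the centre of its underside. Bystander.
- candy1: Red ball candy, 24 mm, 11 g, in the wheel pocket 60 degrees anticlockwise (from above) of the drop hole, so the first to come over the hole when the wheel turns clockwise. Origin: its centre.
- candy2: Orange-yellow ball candy, 24 mm, 11 g, in the wheel pocket 120 degrees anticlockwise (from above) of the drop hole, so the second to come over the hole when the wheel turns clockwise. Origin: its centre.
- candy3: Green ball candy, 24 mm, 11 g, in the wheel pocket 180 degrees anticlockwise (from above) of the drop hole, so the third to come over the hole when the wheel turns clockwise. Origin: its centre.
- candy4: Blue ball candy, 24 mm, 11 g, in the wheel pocket 240 degrees anticlockwise (from above) of the drop hole, so the fourth to come over the hole when the wheel turns clockwise. Origin: its centre.
- candy5: Purple ball candy, 24 mm, 11 g, in the wheel pocket 300 degrees anticlockwise (from above) of the drop hole, so the fifth to come over the hole when the wheel turns clockwise. Origin: its centre.
Not all that is in view belongs to the job. Of the things like the bowl, leave any that is green; of the rest the smaller one is meant. Several things look just like the knob: the one meant starts farthest to the robot's left.

How it is judged:
On the way, in this order (a step that is already met when the one before it is completed fails the run):
1. the knob is snapped fully home on the D-shaft, the dispenser not yet turned by a click (horizontal distance between knob and shaft_seat below 0.004 m and z of knob in the frame of shaft_seat between -0.003 and 0.002 m and angle between knob's own z axis and vertical below 0.1 rad and angle between the x axis of knob and the x axis of shaft_seat, either way round below 0.45 rad and value of joint rotor below 0.5 rad), for 0.2 s.
2. the first candy has dropped into the bowl (horizontal distance between candy1 and bowl_in below 0.055 m and z of candy1 in the frame of bowl_in between 0 and 0.032 m and horizontal distance between knob and shaft_seat below 0.004 m and z of knob in the frame of shaft_seat between -0.003 and 0.002 m and angle between knob's own z axis and vertical below 0.1 rad and angle between the x axis of knob and the x axis of shaft_seat, either way round below 0.45 rad), for 0.1 s.
At the end, for the whole second after the job is handed in: Knob let go, on the shaft within 2 mm of its shoulder, pointer on the flat's side; wheel two clicks clockwise of its start (2.09 rad within 0.2); red and orange-yellow candies at rest in the bowl, the other three in the drum; bowl moved under 20 mm, mug, stapler, pen cup under 30 mm (all of step 2 and horizontal distance between candy2 and bowl_in below 0.055 m and z of candy2 in the frame of bowl_in between 0 and 0.032 m and horizontal distance between each of candy3, candy4, candy5 and shaft_seat below 0.06 m and z of each of candy3, candy4, candy5 in the frame of dispenser above 0.082 m and value of joint rotor between 1.9 and 2.3 rad and not (distance of bowl from where it was at the start of the episode above 0.02 m) and linear speed of knob below 0.02 m/s and linear speed of each of candy1, candy2 below 0.05 m/s and not (distance of mug from where it was at the start of the episode above 0.03 m) and not (distance of stapler from where it was at the start of the episode above 0.03 m) and not (distance of pen_cup from where it was at the start of the episode above 0.03 m)); the robot touches nothing.
It fails at once if the bowl was pushed more than 25 mm (distance of bowl from where it was at the start of the episode above 0.025 m).
It fails at once if the mug, stapler or pen cup was pushed more than 40 mm (distance of any of mug, stapler, pen_cup from where it was at the start of the episode above 0.04 m).
It fails at once if a third candy left the drum (z of any of candy3, candy4, candy5 in the frame of dispenser below 0.068 m).
It also fails if it takes over 70 s, if anything falls off the work surface, if the arm or the gripper's body presses on something with over 40 N, if the wrist force passes 120 N, or if a joint passes its speed limit or range.

## Working session

There is one attempt and no reset: what is moved stays moved. The work goes in short steps, Python scripts to look and compute and a shell command to move; the robot and the scene stay as the last step left them, time stands still between calls to the robot, and variables do not carry over. Pictures are saved under pics/ and viewed, at most 10 in all, crops included, and the job is handed in when it is done.

```bash
mkdir -p pics; cat > h.py <<'E'
import numpy as np, cv2
from cell import robot
from scipy.spatial.transform import Rotation as R
def cam(name):
    m=robot.camera_model(name); K=np.array(m["camera_matrix"])
    if name=="wrist":
        s=robot.observe(); T=np.eye(4)
        T[:3,:3]=R.from_euler('xyz',s["tool_rot"]).as_matrix() if np.size(s["tool_rot"])==3 else np.array(s["tool_rot"])
        T[:3,3]=s["tool_pos"]; T=T@np.array(m["mount"]); return K,T[:3,:3],T[:3,3]
    A=np.array(m["attitude"],float)
    return K,(A if A.shape==(3,3) else R.from_euler('xyz',A).as_matrix()),np.array(m["position"])
def toplane(c,uv,z):
    K,A,p=c; d=A@np.linalg.inv(K)@np.array([uv[0],uv[1],1.]); return p+d*(z-p[2])/d[2]
def proj(c,X):
    K,A,p=c; q=K@A.T@(np.array(X)-p); return q[:2]/q[2]
def shot(name,fn):
    c=cam(name); im=cv2.cvtColor(robot.read_camera(name),cv2.COLOR_RGB2BGR); cv2.imwrite("pics/"+fn,im); return c,im
E
python3 - <<'E'
from h import *
a=shot("top","top0.png");b=shot("scene","scene0.png")
print(robot.camera_model("top"),robot.camera_model("scene"),robot.camera_model("wrist"),robot.observe())
cv2.imwrite("pics/both0.png",np.hstack([a[1],b[1]])[:, :])
E
```

```text
{'camera_matrix': array([[372.12333606,   0.        , 255.07705   ],
       [  0.        , 372.12333606, 189.5996515 ],
       [  0.        ,   0.        ,   1.        ]]), 'position': array([0.42592318, 0.0511911 , 1.0202131 ]), 'attitude': array([-2.98475444,  0.01917402, -1.58550739])} {'camera_matrix': array([[428.34603328,   0.        , 256.66705622],
       [  0.        , 428.34603328, 192.45391692],
       [  0.        ,   0.        ,   1.        ]]), 'position': array([ 1.40546118, -0.40243956,  1.14327978]), 'attitude': array([-2.38430633,  0.00916596,  1.05381336])} {'camera_matrix': array([[277.57177543,   0.        , 257.3754355 ],
       [  0.        , 277.57177543, 189.53200544],
       [  0.        ,   0.        ,   1.        ]]), 'mount': array([[-1.79519658e-05, -9.50525316e-01, -3.10647105e-01,
         8.51157122e-02],
       [ 9.99999929e-01, -1.33897434e-04,  3.51913582e-04,
        -4.58816662e-04],
       [-3.76097619e-04, -3.10647077e-01,  9.50525251e-01,
        -1.50183185e-01],
       [ 0.00000000e+00,  0.00000000e+00,  0.00000000e+00,
         1.00000000e+00]])} {'time': 0.1, 'qpos': array([ 9.87997431e-01,  3.42658640e-01,  1.52491601e+00,  1.91927774e-06,
        1.27537589e+00, -1.46020123e-01]), 'qvel': array([ 0.00020475, -0.00114138, -0.00222304,  0.00043535,  0.00063855,
       -0.00049261]), 'joint_efforts': array([ 2.24097559e-03, -4.32005060e+01, -2.44694567e+01,  7.18722283e-02,
        5.25809114e-02, -6.02231557e-05]), 'tool_pos': array([0.22188538, 0.47542868, 0.23411345]), 'tool_rot': array([-3.14024948e+00, -1.99390648e-04,  2.70481319e+00]), 'contact_force': array([-0.27720001,  0.38037298,  0.32783561]), 'torque': array([-0.02855859, -0.04709162,  0.02299306]), 'grip_force': 0.0, 'opening': 0.09156737495019937}
```

View pics/top0.png

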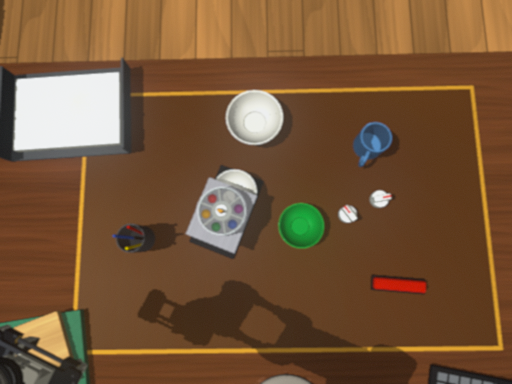

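View pics/scene0.png

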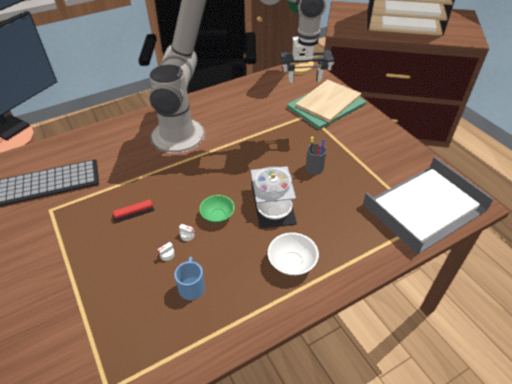

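The top view shows knob look-alikes at top (348,213) and (381,198), which are scene (187,232) and (166,252). The dispenser is at (222,210) with the small white bowl under it at (238,182). The large white bowl at (254,117) and the green bowl at (302,225) are decoys. The robot's left is picture-left, so I choose the knob at (348,213) and check it in a crop.

```bash
python3 - <<'E'
from h import *
im=cv2.imread("pics/top0.png"); s=cv2.imread("pics/scene0.png")
f=lambda a,z:cv2.resize(a,None,fx=z,fy=z,interpolation=cv2.INTER_CUBIC)
a=f(im[165:265,170:270],4);b=f(im[180:230,330:405],4)[:, :300]
c=f(s[215:265,150:225],4)
cv2.imwrite("pics/crop1.png",np.hstack([a,np.vstack([b,c])]))
c=cam("top")
for n,uv,z in [("knobA",(348,213),.022),("knobB",(381,198),.022),("disp",(222,210),.13),("bowl",(238,182),.04)]: print(n,toplane(c,uv,z))
E
```

```text
knobA [ 0.51624972 -0.17979477  0.022     ]
knobB [ 0.55519514 -0.27027816  0.022     ]
disp [0.51869061 0.14649659 0.13      ]
bowl [0.60263637 0.1131422  0.04      ]
```

View pics/crop1.png

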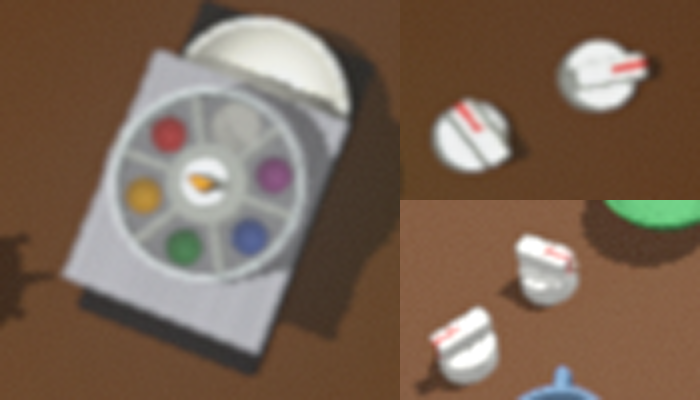

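Knob A (robot's left) is at crop (470,135) with its pointer to upper left, so its yaw is about 0.7. The shaft flat looks lit toward the bowl. I go above knob A with tool yaw 3.84, so the pointer lies along −tool x.

```bash
cat >> h.py <<'E'
def togo(x,y,z,psi):
    s=robot.observe(); p=s["tool_pos"]; M=R.from_euler('xyz',s["tool_rot"]).as_matrix()
    y0=s["tool_rot"][2]; d=(psi-y0+np.pi)%(2*np.pi)-np.pi
    print("t",s["time"],"pos",p.round(4),"yaw",round(y0,3),"q6",s["qpos"][5].round(2),"shift",(M.T@(np.array([x,y,z])-p)).round(4),"turn",round(-d,3))
E
python3 -c "
from h import *
togo(.516,-.18,.18,3.84)"
```

```text
t 0.1 pos [0.2219 0.4754 0.2341] yaw 2.705 q6 -0.15 shift [-0.5438 -0.4694  0.0546] turn -1.135
```

```bash
python3 -m jog '[[[0,-0.03,-0.026,0,0],[0,-0.06,-0.052,0,0],[0,-0.09,-0.078,0,0],[0,-0.12,-0.104,0,0],[0,-0.15,-0.13,0,0]]]' 20
python3 -m jog '[[[0,-0.03,-0.026,0,0],[0,-0.06,-0.052,0,0],[0,-0.09,-0.078,0,0],[0,-0.12,-0.104,0,0],[0,-0.15,-0.13,0,0]]]'
python3 -m jog '[[[0,-0.03,-0.026,0.01,-0.12],[0,-0.06,-0.052,0.02,-0.24],[0,-0.09,-0.078,0.03,-0.36],[0,-0.12,-0.104,0.04,-0.48],[0,-0.15,-0.13,0.05,-0.6]]]'
python3 -c "
from h import *
togo(.516,-.18,.18,3.84)"
```

```text
time: 0.52
tool_pos: [0.303, 0.2928, 0.2344]
tool_rot: [-3.141, -0.0, 2.706]
contact_force: [1.4, -0.5, 0.8]
opening: 0.063
grip_force: 0.0
time: 0.93
tool_pos: [0.3841, 0.1114, 0.2347]
tool_rot: [3.141, -0.0, 2.705]
contact_force: [0.8, 0.7, -0.3]
opening: 0.046
grip_force: 0.0
time: 1.35
tool_pos: [0.4567, -0.0505, 0.1894]
tool_rot: [3.141, -0.0, -3.025]
contact_force: [0.2, 0.5, -0.0]
opening: 0.046
grip_force: 0.0
t 1.35 pos [ 0.4567 -0.0505  0.1894] yaw -3.025 q6 -1.96 shift [-0.0439 -0.1355  0.0094] turn -0.582
```

```bash
python3 -m jog '[[[0,-0.01,-0.033,0.002,-0.12],[0,-0.02,-0.065,0.005,-0.24],[0,-0.03,-0.1,0.008,-0.36],[0,-0.04,-0.13,0.01,-0.48],[0,-0.04,-0.13,0.01,-0.58]]]'
python3 -m jog '[[[0,0,0,0,0],[0,0,0,0,0]]]'
python3 - <<'E'
from h import *
c,im=shot("wrist","w1.png")
togo(.516,-.18,.18,3.84)
hsv=cv2.cvtColor(im,cv2.COLOR_BGR2HSV)
m=cv2.inRange(hsv,(0,0,130),(179,60,255)); n,l,st,ce=cv2.connectedComponentsWithStats(m)
for i in range(1,n):
    if st[i,4]>150: print("white",st[i],ce[i])
m=cv2.inRange(hsv,(0,120,120),(8,255,255))|cv2.inRange(hsv,(172,120,120),(179,255,255)); n,l,st,ce=cv2.connectedComponentsWithStats(m)
for i in range(1,n):
    if st[i,4]>20:
        print("red",st[i],ce[i],toplane(c,ce[i],.044)); r=cv2.minAreaRect(np.argwhere(l==i)[:,::-1].astype(np.float32)); b=cv2.boxPoints(r)
        print([toplane(c,q,.044).round(4)[:2] for q in b])
print(proj(c,[.516,-.18,.022]))
E
```

```text
time: 1.77
tool_pos: [0.5122, -0.1787, 0.1789]
tool_rot: [-3.14, -0.001, -2.448]
contact_force: [-0.9, -0.9, -0.0]
opening: 0.0458
grip_force: 0.0
time: 1.93
tool_pos: [0.5102, -0.1734, 0.1794]
tool_rot: [3.14, -0.0, -2.454]
contact_force: [0.3, 0.8, -0.5]
opening: 0.0456
grip_force: 0.0
t 1.9833 pos [ 0.5102 -0.173   0.1797] yaw -2.454 q6 -2.73 shift [ 0.     -0.0091 -0.0003] turn -0.01
white [ 141  134   52   42 1456] [169.5        154.12431319]
white [ 232  155   40   48 1301] [251.80860876 176.41967717]
white [184 224  33  45 880] [199.45681818 245.7875    ]
white [298 224  34  45 885] [315.33672316 245.75254237]
white [  0 238  45  33 849] [ 20.18256773 252.13427562]
white [471 238  41  31 840] [492.43333333 251.93214286]
white [182 278 152   9 815] [256.21595092 281.93865031]
white [192 294  15  26 251] [198.33466135 304.59760956]
white [309 294  15  26 287] [316.271777  305.1010453]
white [  33  362  304   22 6117] [189.58280203 373.14091875]
red [305   0  23  12 162] [315.50617284   3.93209877] [ 0.34927925 -0.23807047  0.044     ]
[array([ 0.353 , -0.2473]), array([ 0.3406, -0.2323]), array([ 0.3467, -0.2264]), array([ 0.3592, -0.2416])]
red [141 147  21  15  78] [150.82051282 154.35897436] [ 0.55662439 -0.27791578  0.044     ]
[array([ 0.5611, -0.2883]), array([ 0.5553, -0.2886]), array([ 0.5531, -0.2669]), array([ 0.559 , -0.2665])]
red [248 184   5  20  60] [250.66666667 194.        ] [ 0.52472565 -0.17034018  0.044     ]
[array([ 0.5177, -0.1797]), array([ 0.515 , -0.1764]), array([ 0.5319, -0.1626]), array([ 0.5347, -0.166 ])]
[249.31613    177.17132561]
```

View pics/w1.png

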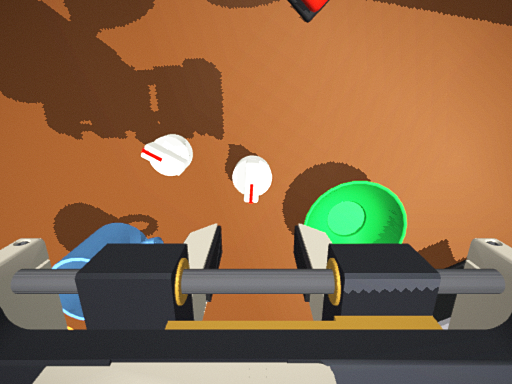

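The wrist view shows the knob at (251,180), with its red pointer running straight down the picture (−tool x). The line runs from (.5165,−.178) for about 22 mm at yaw 0.68, which fits the description. The second knob is at (169,154) and the green bowl at (355,218). I descend.

```bash
python3 -c "
from h import *
togo(.5167,-.178,.032,3.822)"

```

```text
t 1.9833 pos [ 0.5102 -0.173   0.1797] yaw -2.454 q6 -2.73 shift [-0.0018 -0.0082  0.1477] turn 0.008
```

```bash
python3 -m jog '[[[0,-0.002,-0.008,0.03,0.01],[0,-0.002,-0.008,0.06,0.01],[0,-0.002,-0.008,0.09,0.01],[0,-0.002,-0.008,0.12,0.01],[0,-0.002,-0.008,0.12,0.01]]]'
python3 - <<'E'
from h import *
togo(.5167,-.178,.032,3.822)
c,im=shot("wrist","w2.png")
hsv=cv2.cvtColor(im,cv2.COLOR_BGR2HSV)
m=cv2.inRange(hsv,(0,120,120),(8,255,255))|cv2.inRange(hsv,(172,120,120),(179,255,255)); n,l,st,ce=cv2.connectedComponentsWithStats(m)
for i in range(1,n):
    if st[i,4]>40:
        print("red",st[i],ce[i],toplane(c,ce[i],.044)); r=cv2.minAreaRect(np.argwhere(l==i)[:,::-1].astype(np.float32)); b=cv2.boxPoints(r)
        print([toplane(c,q,.044).round(4)[:2] for q in b])
E
```

```text
time: 2.4
tool_pos: [0.5139, -0.1757, 0.0553]
tool_rot: [3.132, -0.004, -2.462]
contact_force: [-1.3, 0.4, -1.3]
opening: 0.0458
grip_force: 0.0
t 2.4 pos [ 0.5139 -0.1757  0.0553] yaw -2.462 q6 -2.72 shift [-0.0009 -0.0038  0.0232] turn -0.0
red [ 65 180  38  25 294] [ 83.02380952 192.55442177] [ 0.5566496  -0.27766491  0.044     ]
[array([ 0.5612, -0.2884]), array([ 0.5548, -0.2887]), array([ 0.5525, -0.2663]), array([ 0.559 , -0.2658])]
red [249 237   9  31 200] [253.11 251.3 ] [ 0.52346233 -0.17112277  0.044     ]
[array([ 0.5344, -0.166 ]), array([ 0.5163, -0.1793]), array([ 0.5136, -0.1756]), array([ 0.5316, -0.1621])]
```

```bash
python3 -m jog '[[[0,0,0,0,0.03],[0,0,0,0,0.03],[0,0,0,0,0.03]]]'; python3 -c "
from h import *
togo(.515,-.1775,.032,3.785)"
```

```text
time: 2.7
tool_pos: [0.5184, -0.1786, 0.0621]
tool_rot: [-3.139, 0.002, -2.49]
contact_force: [-0.4, 0.0, 0.9]
opening: 0.0458
grip_force: 0.0
t 2.7 pos [ 0.5184 -0.1786  0.0621] yaw -2.49 q6 -2.69 shift [0.0021 0.003  0.0301] turn 0.008
```

```bash
python3 -m jog '[[[0,0.001,0.002,0.01,0.01],[0,0.001,0.002,0.02,0.01],[0,0.001,0.002,0.029,0.01],[0,0.001,0.002,0.029,0.01],[0,0.001,0.002,0.029,0.01]]]'
python3 -m jog '[[[-1,0,0,0,0],[-1,0,0,0,0],[-1,0,0,0,0],[-1,0,0,0,0],[-1,0,0,0,0]]]' 15
python3 -c "
from h import *
togo(.515,-.1775,.032,3.785)"
```

```text
time: 3.12
tool_pos: [0.5151, -0.1774, 0.0306]
tool_rot: [3.141, -0.0, -2.5]
contact_force: [0.6, 0.5, -0.4]
opening: 0.0456
grip_force: 0.0
time: 3.53
tool_pos: [0.5155, -0.1776, 0.0312]
tool_rot: [-3.141, 0.0, -2.501]
contact_force: [0.7, -0.9, -0.2]
opening: 0.0171
grip_force: 0.0
t 3.5333 pos [ 0.5155 -0.1776  0.0312] yaw -2.501 q6 -2.68 shift [ 0.0003  0.0004 -0.0008] turn -0.003
```

```bash
python3 -m jog '[[[-1,0,0,0,0],[-1,0,0,0,0],[-1,0,0,0,0],[-1,0,0,0,0]]]' 40
python3 -m jog '[[[-1,0,0,-0.04,0],[-1,0,0,-0.08,0],[-1,0,0,-0.12,0],[-1,0,0,-0.16,0],[-1,0,0,-0.2,0]]]'
python3 - <<'E'
from h import *
s=robot.observe();print(s["opening"],s["grip_force"])
c,im=shot("wrist","w3.png")
hsv=cv2.cvtColor(im,cv2.COLOR_BGR2HSV)
m=cv2.inRange(hsv,(0,120,120),(8,255,255))|cv2.inRange(hsv,(172,120,120),(179,255,255)); n,l,st,ce=cv2.connectedComponentsWithStats(m)
K,A,p=c; T=np.array(robot.camera_model("wrist")["mount"]); ct=(K,T[:3,:3],T[:3,3])
for i in range(1,n):
    if st[i,4]>40:
        r=cv2.minAreaRect(np.argwhere(l==i)[:,::-1].astype(np.float32)); b=cv2.boxPoints(r)
        print("red",st[i],[toplane(ct,q,-.013).round(4)[:2] for q in b])  # tool coords
top,ti=shot("top","top1.png")
crop=cv2.resize(ti[165:255,180:270],None,fx=6,fy=6,interpolation=cv2.INTER_CUBIC)
hsv=cv2.cvtColor(ti,cv2.COLOR_BGR2HSV)
for nm,lo,hi in [("red",(0,80,90),(8,255,255)),("org",(12,90,90),(28,255,255)),("grn",(45,60,50),(85,255,255)),("blu",(108,80,60),(125,255,255)),("pur",(135,60,60),(165,255,255))]:
    m=cv2.inRange(hsv,lo,hi); n,l,st,ce=cv2.connectedComponentsWithStats(m)
    for i in range(1,n):
        if st[i,4]>15 and 190<ce[i][0]<250 and 170<ce[i][1]<250: print(nm,st[i,4],ce[i],toplane(top,ce[i],.09))
cv2.imwrite("pics/crop2.png",np.hstack([crop,cv2.resize(im,None,fx=0.5,fy=0.5)[:0+192].copy() if 0 else crop[:, :0]]))
E
```

```text
time: 3.87
tool_pos: [0.5154, -0.1776, 0.0312]
tool_rot: [-3.141, 0.0, -2.501]
contact_force: [-0.0, 1.1, 1.7]
opening: 0.0143
grip_force: 40.0
time: 4.28
tool_pos: [0.5148, -0.1773, 0.2328]
tool_rot: [3.141, -0.0, -2.501]
contact_force: [2.3, -0.3, -0.5]
opening: 0.0149
grip_force: 40.0
0.014938329805986786 39.995352029800415
red [285   0  37  22 473] [array([0.1251, 0.012 ]), array([0.1251, 0.0273]), array([0.1173, 0.0278]), array([0.1173, 0.0122])]
red [163 144  18  10  52] [array([ 0.0628, -0.0471]), array([ 0.0642, -0.0462]), array([ 0.06  , -0.0383]), array([ 0.0586, -0.0391])]
red [253 257   9  12  97] [array([ 0.0003, -0.0022]), array([0.0003, 0.0023]), array([-0.0069,  0.0023]), array([-0.0069, -0.0023])]
red 50 [211.84 198.22] [0.55317905 0.17648178 0.09      ]
org 56 [205.5        213.71428571] [0.51418506 0.1923079  0.09      ]
grn 49 [215.67346939 226.57142857] [0.48158188 0.16663853 0.09      ]
blu 41 [232.12195122 223.97560976] [0.48739428 0.12548019 0.09      ]
pur 45 [238.06666667 208.44444444] [0.52610907 0.11032315 0.09      ]
```

View pics/crop2.png

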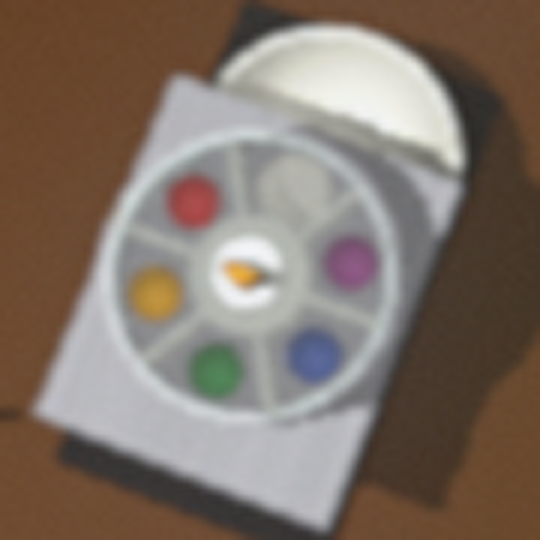

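The knob is held with its fin centred (axis at tool x≈0), and the crop shows the candies and the bare shaft at crop (248,272). Opposite candy pairs both give an axis at (.520,.151), with pocket radius 41.6 mm and yaw −0.385. I move there with tool yaw 2.757, offset 20 mm so the wrist camera sees the shaft.

```bash
python3 -c "
from h import *
togo(.5388,.1437,.235,2.757)"
```

```text
t 4.3833 pos [ 0.5181 -0.1789  0.2379] yaw -2.501 q6 -2.68 shift [-0.2095  0.2462  0.0013] turn 1.026
```

```bash
python3 -m jog '[[[-1,-0.021,0.0246,0,0.1],[-1,-0.042,0.049,0,0.2],[-1,-0.063,0.074,0,0.3],[-1,-0.084,0.0985,0,0.4],[-1,-0.105,0.123,0,0.5]]]'
python3 -c "
from h import *
togo(.5388,.1437,.235,2.757)"
```

```text
time: 4.8
tool_pos: [0.5254, -0.0147, 0.2301]
tool_rot: [3.141, -0.001, -3.006]
contact_force: [0.5, -0.2, -0.5]
opening: 0.0145
grip_force: 40.0
t 4.8 pos [ 0.5254 -0.0147  0.2301] yaw -3.006 q6 -1.88 shift [-0.0347  0.1551 -0.0049] turn 0.52
```

```bash
python3 -m jog '[[[-1,-0.007,0.031,0,0.1],[-1,-0.014,0.062,-0.002,0.2],[-1,-0.02,0.093,-0.003,0.31],[-1,-0.027,0.124,-0.004,0.41],[-1,-0.034,0.153,-0.004,0.52]]]'
python3 -m jog '[[[-1,0,0,0,0],[-1,0,0,0,0],[-1,0,0,0,0],[-1,0,0,0,0]]]'
python3 - <<'E'
from h import *
c,im=shot("wrist","w4.png")
togo(.5388,.1437,.235,2.757)
u,v=proj(c,[.5202,.1512,.13]).astype(int); print(u,v)
cv2.imwrite("pics/w4c.png",cv2.resize(im[v-70:v+80,u-100:u+100],None,fx=4,fy=4,interpolation=cv2.INTER_CUBIC))
E
```

```text
time: 5.22
tool_pos: [0.5376, 0.1419, 0.2342]
tool_rot: [-3.141, -0.001, 2.758]
contact_force: [1.4, -0.2, -0.9]
opening: 0.0147
grip_force: 40.0
time: 5.55
tool_pos: [0.538, 0.139, 0.2345]
tool_rot: [-3.141, -0.001, 2.763]
contact_force: [0.9, 0.6, -0.7]
opening: 0.0148
grip_force: 40.0
t 5.6 pos [0.5381 0.1389 0.2347] yaw 2.762 q6 -1.08 shift [ 0.0011  0.0048 -0.0003] turn 0.005
262 170
```

View pics/w4c.png

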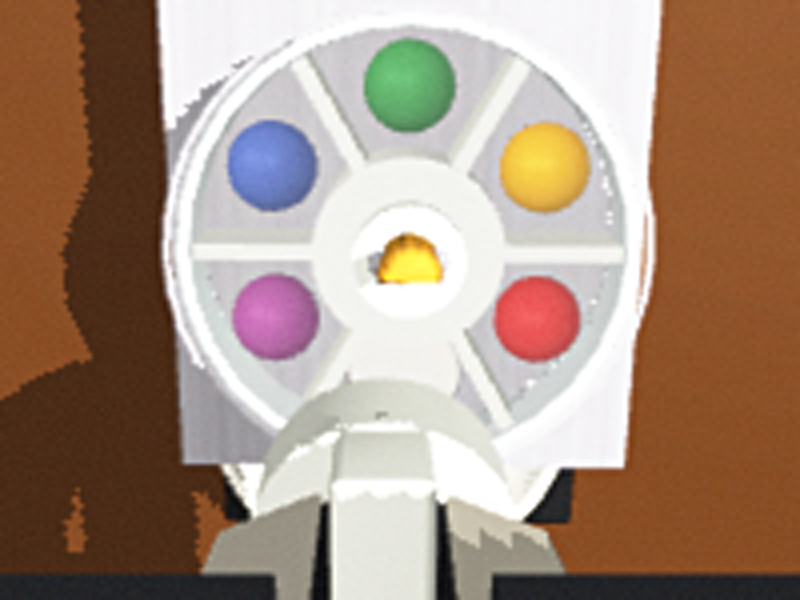

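The crop shows the shaft's gold D at (408,262), its flat edge horizontal at row 283 on the pointer side. It sits on the white 28 mm shoulder at about (408,262) with radius about 57. The red candy is at (537,318) and the held knob shows below. I fit the shoulder circle and the D.

```bash
python3 - <<'E'
from h import *
im=cv2.imread("pics/w4.png"); s=robot.observe(); c=cam("wrist")
T=np.array(robot.camera_model("wrist")["mount"]); ct=(c[0],T[:3,:3],T[:3,3]); zt=s["tool_pos"][2]
roi=np.zeros(im.shape[:2],np.uint8); cv2.circle(roi,(264,165),25,255,-1)
hsv=cv2.cvtColor(im,cv2.COLOR_BGR2HSV)
g=cv2.inRange(hsv,(12,110,90),(35,255,255))&roi
w=cv2.inRange(im,(247,247,247),(255,255,255))&roi
for nm,m in(("gold",g),("white",w)):
    n,l,st,ce=cv2.connectedComponentsWithStats(m); i=1+np.argmax(st[1:,4]); print(nm,st[i])
    if nm=="white":
        h=cv2.convexHull(max(cv2.findContours((l==i).astype(np.uint8),0,1)[0],key=cv2.contourArea)); 
        P=np.array([toplane(ct,q[0],zt-.112)[:2] for q in h]) if 0 else None
        f=lambda z:np.array([toplane(ct,q[0].astype(float),z)[:2] for q in h])
        P=f(zt-.112); A=np.c_[2*P,np.ones(len(P))]; x=np.linalg.lstsq(A,(P**2).sum(1),rcond=None)[0]; print("circ tool",x[:2],np.sqrt(x[2]+x[:2]@x[:2]),P.min(0),P.max(0))
    else:
        for r in range(st[i,1],st[i,1]+st[i,3]):
            cc=np.where(l[r]==i)[0]; print(r,toplane(ct,(cc[0]-.5,r),zt-.13)[:2].round(4),toplane(ct,(cc[-1]+.5,r),zt-.13)[:2].round(4))
E
```

```text
gold [256 158  17  13 153]
158 [0.0327 0.0054] [0.0327 0.0063]
159 [0.0318 0.0026] [0.0318 0.0091]
160 [0.0308 0.0007] [0.0308 0.01  ]
161 [0.0299 0.0007] [0.0299 0.011 ]
162 [ 0.0289 -0.0002] [0.0289 0.0119]
163 [ 0.028  -0.0002] [0.028 0.012]
164 [ 0.027  -0.0012] [0.027 0.012]
165 [ 0.0261 -0.0012] [0.0261 0.0129]
166 [ 0.0251 -0.0012] [0.0251 0.0129]
167 [ 0.0241 -0.0021] [0.0241 0.0139]
168 [ 0.0232 -0.0021] [0.0232 0.013 ]
169 [ 0.0222 -0.0012] [0.0222 0.013 ]
170 [ 0.0212 -0.0012] [0.0212 0.0054]
white [250 152  29  28 389]
circ tool [0.02144368 0.00617614] 0.014276013621685329 [ 0.00727358 -0.0077379 ] [0.0350648 0.0204476]
```

```bash
python3 -m jog '[[[-1,-0.003,0.002,0.015,0],[-1,-0.006,0.004,0.03,0],[-1,-0.009,0.006,0.045,0],[-1,-0.009,0.006,0.06,0.005],[-1,-0.009,0.006,0.06,0.005]]]'
python3 -m jog '[[[-1,0,0,0,0],[-1,0,0,0,0],[-1,0,0,0,0],[-1,0,0,0,0],[-1,0,0,0,0]]]'
python3 - <<'E'
from h import *
c,im=shot("wrist","w5.png"); s=robot.observe()
T=np.array(robot.camera_model("wrist")["mount"]); ct=(c[0],T[:3,:3],T[:3,3]); zt=s["tool_pos"][2]; zt=0.175 if 0 else zt
togo(.5202,.152,.18,2.757)
u,v=proj(ct,[.030,0,zt-.12]).astype(int); print(u,v)
roi=np.zeros(im.shape[:2],np.uint8); cv2.circle(roi,(u,v),35,255,-1)
hsv=cv2.cvtColor(im,cv2.COLOR_BGR2HSV)
g=cv2.inRange(hsv,(12,110,90),(35,255,255))&roi
w=cv2.inRange(im,(247,247,247),(255,255,255))&roi
for nm,m in(("gold",g),("white",w)):
    n,l,st,ce=cv2.connectedComponentsWithStats(m); i=1+np.argmax(st[1:,4]); print(nm,st[i])
    if nm=="white":
        h=cv2.convexHull(max(cv2.findContours((l==i).astype(np.uint8),0,1)[0],key=cv2.contourArea)); 
        P=np.array([toplane(ct,q[0].astype(float),zt-.112)[:2] for q in h]); A=np.c_[2*P,np.ones(len(P))]; x=np.linalg.lstsq(A,(P**2).sum(1),rcond=None)[0]; print("circ tool",x[:2],np.sqrt(x[2]+x[:2]@x[:2]),P.min(0),P.max(0))
    else:
        for r in range(st[i,1],st[i,1]+st[i,3],2):
            cc=np.where(l[r]==i)[0]; print(r,toplane(ct,(cc[0]-.5,r),zt-.13)[:2].round(4),toplane(ct,(cc[-1]+.5,r),zt-.13)[:2].round(4))
# knob rim in hand: white-ish hull, red
m=cv2.inRange(hsv,(0,120,120),(8,255,255))|cv2.inRange(hsv,(172,120,120),(179,255,255)); m[:230]=0
q=np.argwhere(m)[:,::-1]; print("red",len(q), q.min(0),q.max(0)) if len(q) else print("nored")
cv2.imwrite("pics/w5c.png",cv2.resize(im[v-60:v+90,u-100:u+100],None,fx=4,fy=4,interpolation=cv2.INTER_CUBIC))
E
```

```text
time: 6.02
tool_pos: [0.5473, 0.1409, 0.1721]
tool_rot: [-3.139, -0.005, 2.756]
contact_force: [-0.5, 0.4, -0.5]
opening: 0.0146
grip_force: 40.0
time: 6.43
tool_pos: [0.549, 0.1423, 0.1758]
tool_rot: [3.141, 0.001, 2.758]
contact_force: [-0.2, 0.3, -0.9]
opening: 0.0146
grip_force: 40.0
t 6.4833 pos [0.5489 0.1424 0.1756] yaw 2.758 q6 -1.07 shift [ 0.0302 -0.0018 -0.0044] turn 0.001
257 174
gold [246 162  21  16 276]
162 [ 0.042  -0.0031] [0.042  0.0004]
164 [ 0.0405 -0.006 ] [0.0405 0.0033]
166 [ 0.039  -0.0075] [0.039  0.0048]
168 [ 0.0375 -0.0075] [0.0375 0.0048]
170 [ 0.036  -0.0083] [0.036  0.0055]
172 [ 0.0346 -0.009 ] [0.0345 0.0063]
174 [ 0.033 -0.009] [0.033  0.0063]
176 [ 0.0315 -0.009 ] [0.0315 0.0063]
white [238 154  37  34 585]
circ tool [ 0.03083624 -0.00144981] 0.014176286503104861 [ 0.01740689 -0.01568558] [0.04433353 0.01284621]
red 97 [253 257] [261 268]
```

View pics/w5c.png

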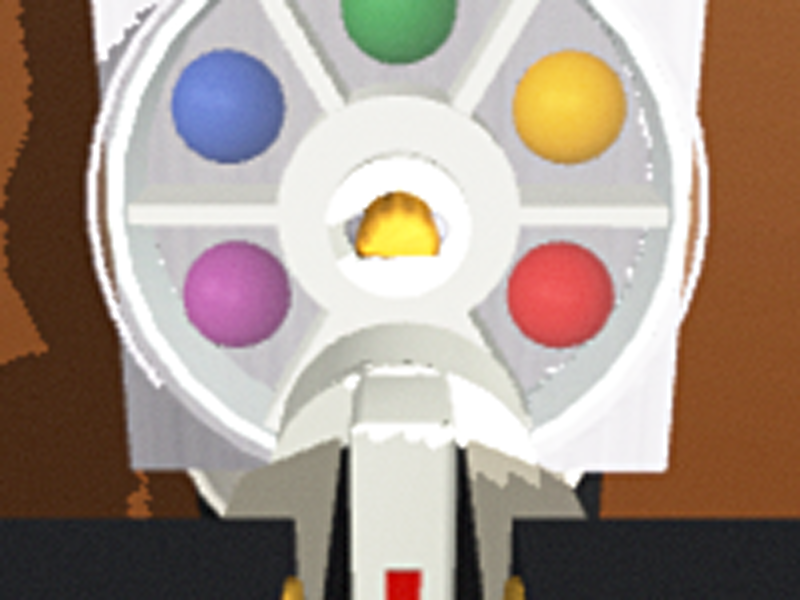

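The shaft D is at crop (398,228) with its flat straight at row 257, concentric with the shoulder. The knob fin's end edge is at row ~425 and the red line begins at row 570. I compute the knob axis in the hand from these.

```bash
python3 - <<'E'
from h import *
K=cam("wrist")[0];T=np.array(robot.camera_model("wrist")["mount"]); ct=(K,T[:3,:3],T[:3,3])
f=lambda x,y,z:toplane(ct,(157+x/4-.4,114+y/4-.4),z)[:2].round(4)
print("fin end top",f(355,425,-.013),f(452,425,-.013),"red start",f(388,570,-.013),f(420,570,-.013))
print("base rim bottom back",f(402,322,.031),"base rim top back",f(402,365,.009))
E
```

```text
fin end top [ 0.0231 -0.0069] [0.0231 0.0062] red start [ 0.0008 -0.0025] [0.0008 0.002 ]
base rim bottom back [ 0.0226 -0.0006] base rim top back [ 0.0232 -0.0005]
```

```bash
python3 -m jog '[[[-1,0.01,0,0,0],[-1,0.02,-0.001,0,0],[-1,0.03,-0.001,0.004,0],[-1,0.0303,-0.0011,0.008,0],[-1,0.0303,-0.0011,0.008,0]]]'
python3 -m jog '[[[-1,0,0,0,0],[-1,0,0,0,0],[-1,0,0,0,0],[-1,0,0,0,0],[-1,0,0,0,0]]]'
python3 -c "
from h import *
togo(.5489+.0303*-.9273-.0011*.3742,.1424+.0303*.3742-.0011*.9273,.164,2.757)"
```

```text
time: 6.9
tool_pos: [0.519, 0.153, 0.1665]
tool_rot: [-3.141, -0.001, 2.758]
contact_force: [-0.3, 0.2, -0.5]
opening: 0.0145
grip_force: 40.0
time: 7.32
tool_pos: [0.5204, 0.1525, 0.167]
tool_rot: [3.141, 0.0, 2.757]
contact_force: [-0.4, 0.3, -0.5]
opening: 0.0149
grip_force: 40.0
t 7.3167 pos [0.5204 0.1525 0.167 ] yaw 2.757 q6 -1.04 shift [0.0001 0.0002 0.003 ] turn 0.0
```

```bash
python3 -m jog '[[[-1,0,0,0.002,0],[-1,0,0,0.004,0],[-1,0,0,0.006,0],[-1,0,0,0.008,0],[-1,0,0,0.008,0]]]'
python3 -m jog '[[[-1,0,0,0.0015,0],[-1,0,0,0.003,0],[-1,0,0,0.003,0],[-1,0,0,0.003,0]]]'; python3 -c "
from h import *
togo(.5204,.1525,.143,2.757)"
```

```text
time: 7.73
tool_pos: [0.5199, 0.1526, 0.1584]
tool_rot: [-3.141, -0.001, 2.758]
contact_force: [0.3, -0.3, -1.0]
opening: 0.0149
grip_force: 40.0
time: 8.07
tool_pos: [0.5202, 0.1527, 0.1559]
tool_rot: [-3.142, -0.0, 2.758]
contact_force: [0.1, -0.2, -0.6]
opening: 0.0147
grip_force: 40.0
t 8.0667 pos [0.5202 0.1527 0.1559] yaw 2.758 q6 -1.04 shift [-0.0003 -0.0001  0.0129] turn 0.001
```

No contact 5 mm below the tip, so the shaft is in the bore. I push on.

```bash
python3 -m jog '[[[-1,0,0,0.002,0],[-1,0,0,0.004,0],[-1,0,0,0.006,0],[-1,0,0,0.008,0],[-1,0,0,0.008,0]]]'
python3 -m jog '[[[-1,0,0,0.002,0],[-1,0,0,0.004,0],[-1,0,0,0.006,0],[-1,0,0,0.006,0],[-1,0,0,0.006,0]]]'; python3 -c "
from h import *
togo(.5204,.1525,.143,2.757)"
```

```text
time: 8.48
tool_pos: [0.5207, 0.1526, 0.1481]
tool_rot: [3.141, 0.001, 2.758]
contact_force: [0.9, 0.5, -3.2]
opening: 0.0147
grip_force: 40.0
time: 8.9
tool_pos: [0.5202, 0.1526, 0.1431]
tool_rot: [3.141, 0.001, 2.758]
contact_force: [-2.6, -0.7, 10.0]
opening: 0.0145
grip_force: 40.0
t 8.9 pos [0.5202 0.1526 0.1431] yaw 2.758 q6 -1.04 shift [-0.0002 -0.0001  0.0001] turn 0.001
```

```bash
python3 -m jog '[[[-1,0,0,0.001,0],[-1,0,0,0.002,0],[-1,0,0,0.002,0],[-1,0,0,0.002,0]]]'; python3 -m jog '[[[-1,0,0,-0.002,0],[-1,0,0,-0.002,0],[-1,0,0,-0.002,0],[-1,0,0,-0.002,0]]]'
```

```text
time: 9.23
tool_pos: [0.5204, 0.1527, 0.143]
tool_rot: [3.141, 0.002, 2.758]
contact_force: [-7.2, -2.4, 23.7]
opening: 0.0145
grip_force: 40.0
time: 9.57
tool_pos: [0.5204, 0.1527, 0.1431]
tool_rot: [3.141, 0.001, 2.758]
contact_force: [-3.4, -0.3, 12.0]
opening: 0.0144
grip_force: 40.0
```

It stops hard at the computed home height with 24 N, so it is seated. Now the first click clockwise (tool turn positive).

```bash
for i in 1 2; do python3 -m jog '[[[-1,0,0,0,0.1],[-1,0,0,0,0.2],[-1,0,0,0,0.3],[-1,0,0,0,0.4],[-1,0,0,0,0.5]]]'; done
python3 -m jog '[[[-1,0,0,0,0.1],[-1,0,0,0,0.1],[-1,0,0,0,0.1],[-1,0,0,0,0.1],[-1,0,0,0,0.1]]]'
python3 -m jog '[[[-1,0,0,0,0],[-1,0,0,0,0],[-1,0,0,0,0],[-1,0,0,0,0],[-1,0,0,0,0]]]'
python3 - <<'E'
from h import *
togo(.5204,.1525,.143,2.757-2.094)
c,im=shot("top","top2.png")
hsv=cv2.cvtColor(im,cv2.COLOR_BGR2HSV)
for nm,lo,hi in [("red",(0,80,70),(8,255,255)),("org",(12,90,70),(28,255,255)),("grn",(45,60,50),(85,255,255))]:
    m=cv2.inRange(hsv,lo,hi); n,l,st,ce=cv2.connectedComponentsWithStats(m)
    for i in range(1,n):
        if st[i,4]>8 and 190<ce[i][0]<265 and 165<ce[i][1]<250: print(nm,st[i,4],ce[i],toplane(c,ce[i],.09),toplane(c,ce[i],.03))
E
```

```text
time: 9.98
tool_pos: [0.5211, 0.1526, 0.1431]
tool_rot: [3.139, 0.002, 2.253]
contact_force: [-0.7, -0.8, 9.4]
opening: 0.0146
grip_force: 40.0
time: 10.4
tool_pos: [0.521, 0.1523, 0.1431]
tool_rot: [3.139, 0.001, 1.753]
contact_force: [-1.5, -2.8, 10.3]
opening: 0.0146
grip_force: 40.0
time: 10.82
tool_pos: [0.5209, 0.1523, 0.1431]
tool_rot: [3.139, 0.001, 1.658]
contact_force: [-1.4, -1.9, 10.5]
opening: 0.0145
grip_force: 40.0
time: 11.23
tool_pos: [0.5209, 0.1523, 0.1431]
tool_rot: [3.139, 0.001, 1.657]
contact_force: [-0.6, -2.2, 10.4]
opening: 0.0145
grip_force: 40.0
t 11.2333 pos [0.5209 0.1523 0.1431] yaw 1.657 q6 0.06 shift [ 0.0003 -0.0005  0.0001] turn 0.994
```

```bash
python3 - <<'E'
from h import *
c,a=shot("scene","s2.png"); _,b=shot("wrist","w6.png")
u,v=proj(c,[.53,.15,.06]).astype(int)
s=cv2.resize(a[v-40:v+40,u-40:u+40],(400,400),interpolation=cv2.INTER_CUBIC)
cv2.imwrite("pics/c6.png",np.hstack([s,cv2.resize(b[90:290,157:357],(400,400))]))
E
```

```text
(no output)
```

View pics/c6.png

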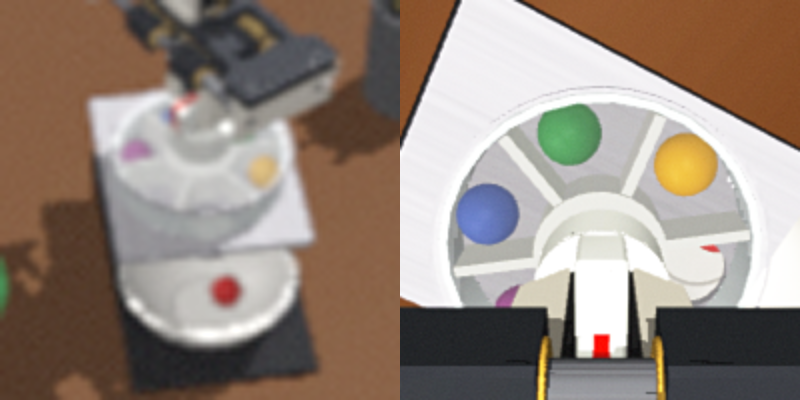

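The red candy is in the bowl at (226,291), and orange-yellow is next to the hole at (262,170). Now the second click.

```bash
for i in 1 2; do python3 -m jog '[[[-1,0,0,0,0.1],[-1,0,0,0,0.2],[-1,0,0,0,0.3],[-1,0,0,0,0.4],[-1,0,0,0,0.5]]]'; done
python3 -m jog '[[[-1,0,0,0,0.05],[-1,0,0,0,0.05],[-1,0,0,0,0.05],[-1,0,0,0,0.05],[-1,0,0,0,0.05]]]'
python3 - <<'E'
from h import *
togo(.5204,.1525,.143,2.757-2.094)
c,a=shot("scene","s3.png"); _,b=shot("wrist","w7.png")
u,v=proj(c,[.53,.15,.06]).astype(int)
s=cv2.resize(a[v-40:v+40,u-40:u+40],(400,400),interpolation=cv2.INTER_CUBIC)
cv2.imwrite("pics/c7.png",np.hstack([s,cv2.resize(b[90:290,157:357],(400,400))]))
E
```

```text
time: 11.8
tool_pos: [0.5206, 0.1522, 0.1431]
tool_rot: [3.14, 0.0, 1.153]
contact_force: [-1.8, -2.8, 10.0]
opening: 0.0149
grip_force: 40.0
time: 12.22
tool_pos: [0.5203, 0.1522, 0.1431]
tool_rot: [3.141, -0.0, 0.653]
contact_force: [-2.8, -3.4, 11.7]
opening: 0.0145
grip_force: 40.0
time: 12.63
tool_pos: [0.5203, 0.1522, 0.1431]
tool_rot: [3.141, -0.0, 0.608]
contact_force: [-3.6, -2.5, 12.8]
opening: 0.0148
grip_force: 40.0
t 12.6333 pos [0.5203 0.1522 0.1431] yaw 0.608 q6 1.11 shift [ 0.0003 -0.0002  0.0001] turn -0.055
```

View pics/c7.png

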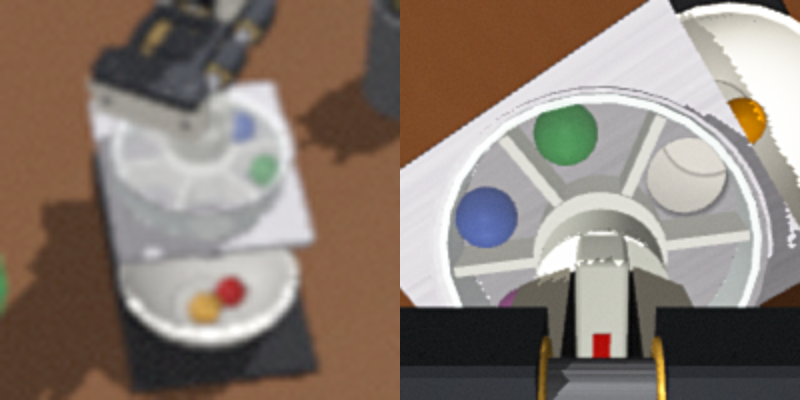

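Both candies are in the bowl, at (205,307) and (232,291), with green, blue and purple still in the drum. I release and lift.

```bash
python3 -m jog '[[[-0.3,0,0,0,0],[-0.3,0,0,0,0],[-0.3,0,0,0,0],[-0.3,0,0,0,0],[-0.3,0,0,0,0]]]'
python3 -m jog '[[[-0.3,0,0,-0.01,0],[-0.3,0,0,-0.03,0],[-0.3,0,0,-0.06,0],[-0.3,0,0,-0.1,0],[-0.3,0,0,-0.1,0]]]'
python3 -m jog '[[[0,0,0,0,0],[0,0,0,0,0],[0,0,0,0,0],[0,0,0,0,0],[0,0,0,0,0]]]'
python3 - <<'E'
from h import *
togo(.5204,.1525,.243,.663)
c,a=shot("scene","s4.png"); cw,b=shot("wrist","w8.png")
u,v=proj(c,[.53,.15,.06]).astype(int)
s=cv2.resize(a[v-40:v+40,u-40:u+40],(400,400),interpolation=cv2.INTER_CUBIC)
cv2.imwrite("pics/c8.png",np.hstack([s,cv2.resize(b[90:290,157:357],(400,400))]))
hsv=cv2.cvtColor(b,cv2.COLOR_BGR2HSV)
m=cv2.inRange(hsv,(0,120,120),(6,255,255))|cv2.inRange(hsv,(172,120,120),(179,255,255)); n,l,st,ce=cv2.connectedComponentsWithStats(m)
for i in range(1,n):
    if st[i,4]>40:
        r=cv2.minAreaRect(np.argwhere(l==i)[:,::-1].astype(np.float32)); print(st[i],[toplane(cw,q,.156).round(4)[:2] for q in cv2.boxPoints(r)])
m=cv2.inRange(hsv,(45,60,50),(85,255,255));n,l,st,ce=cv2.connectedComponentsWithStats(m)
for i in range(1,n):
    if st[i,4]>100: g=toplane(cw,ce[i],.09); print("green",g,"clicks angle",-(np.arctan2(g[1]-.1525,g[0]-.5203)-(-.385+np.pi)))
E
```

```text
time: 13.15
tool_pos: [0.5206, 0.1528, 0.1423]
tool_rot: [3.141, -0.001, 0.608]
contact_force: [-0.2, 0.3, 5.7]
opening: 0.0319
grip_force: 2.8
time: 13.57
tool_pos: [0.5231, 0.1533, 0.2494]
tool_rot: [3.136, -0.011, 0.608]
contact_force: [1.2, 0.1, 0.8]
opening: 0.0321
grip_force: 0.0
time: 13.98
tool_pos: [0.5197, 0.1526, 0.2409]
tool_rot: [-3.14, 0.002, 0.608]
contact_force: [0.1, -0.3, 0.1]
opening: 0.0459
grip_force: 0.0
t 13.9833 pos [0.5197 0.1526 0.2409] yaw 0.608 q6 1.11 shift [ 0.0005  0.0005 -0.0021] turn -0.055
[19 83  8  8 46] [array([0.4907, 0.3626]), array([0.4939, 0.3581]), array([0.4888, 0.3562]), array([0.4856, 0.3608])]
[254 198   7  23 121] [array([0.4994, 0.1427]), array([0.5182, 0.1539]), array([0.5206, 0.1498]), array([0.5019, 0.1384])]
green [0.54860591 0.18761303 0.09      ] clicks angle 1.8642681427504615
green [0.53058462 0.00759408 0.09      ] clicks angle 4.256533359266312
```

View pics/c8.png

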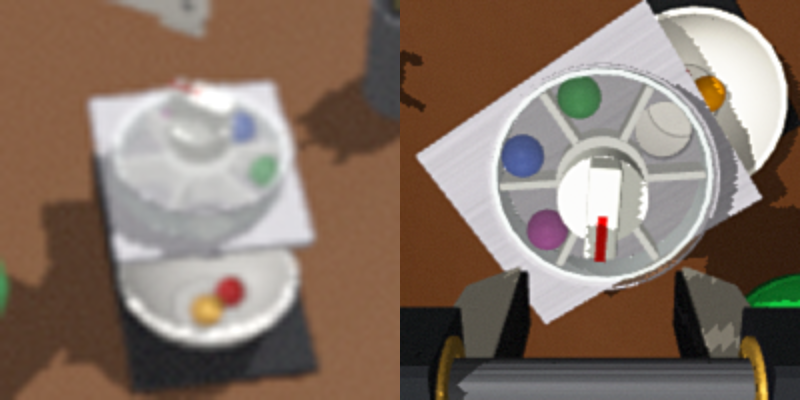

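```bash
python3 - <<'E'
from h import *
c=cam("wrist")
f=lambda x,y:toplane(c,(157+x/2-.25-200,90+y/2-.25),.1)[:2]
for a,b in (((502,187),(703,175)),((545,98),(657,262)),((648,90),(562,262))):
    d=f(*b)-f(*a); y=np.arctan2(d[1],d[0]); print(((y-(-.385+np.pi/6))+np.pi/6)%(np.pi/3)-np.pi/6)
print(robot.observe()["contact_force"])
E
```

```text
0.0074366096061029285
0.002638044841256515
0.021577496661653428
[-0.6430158  -0.59608679  1.01732345]
```

The wheel's spokes lie within 0.02 rad of the detent, so it has turned exactly two clicks. The knob is on with its pointer on the flat's side, both candies are in the bowl, and the robot touches nothing.

```bash
python3 -c "
from cell import robot
print(robot.hand_in())"
```

```text
the job is handed in; nothing more can be done
None
```

I put the knob back on, snapped it home and turned it two clicks; the red and orange-yellow candies are in the bowl, the other three are still in the drum, and the job is handed in (no verdict came back).

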